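# Slide the contact carrier home under the leaf spring of the test jig

## Task

Load the test jig with your fingertips, without picking anything up: press the flat carrier plate down hard against its sprung bed and, while holding it down, slide it under the clamp bar and the leaf spring until its nose is fully home against the end stop, then let go. Do not lift or tip the carrier, and leave the relay, the small screwdriver beside the jig, the solder spool and the multimeter where they are.

Things in the scene. Friction and masses are not known exactly. Their poses are not given: they have to be found in the camera images.
- jig: Fixed test jig, grey base 222 x 114 x 12 mm with an open channel along it. Origin on the bench under the channel's centre line; x points along the channel the way the carrier must slide (to the end stop), y left, z up. Base from x = -117 to +105. Aluminium side rails: inner faces y = +-32, 8 mm thick, tops z = 36. Between them a black slippery sprung bed, 60 wide, top at z = 28 when free.
- carrier: Loose aluminium plate 110 x 60 x 10 mm, 0.12 to 0.2 kg, on the bed, 2 mm play to each rail. Origin: centre of its underside; x to the nose (brass strips), z up. A finger rib (x = -12 to -6, 56 wide) stands 8 mm above its top; behind it a flat grooved landing for fingertips. Starts at jig x = -50 to -22; fully home at jig x = 30, where, released, the bed lifts it against the bar (z = 23) and it stays.
- press_pad (a point): The point on the carrier's top face where fingertips should press, carrier x = -32, y = 0, 20 mm behind the rib's back face.
- end_stop (a point): Middle of the end stop's face, jig x = 85, z = 28 (block top z = 34); the carrier's nose touches this face when home.
- leaf_toe (a point): Middle of the lower edge of the leaf spring's free end, jig x = 75, z = 26 when free. The leaf is a 40 mm wide steel strip that starts at the clamp bar and slopes down over 26 mm towards the end stop; the carrier's nose, once under the bar, slides beneath and lifts it. It presses on the carrier with about 3 to 5 N.
- bed (a joint): How far the sprung bed is pressed down, m: 0 free, 0.008 fully down. It yields from about 5 N and is fully down at about 12 N; then it meets a solid stop. It springs back when let go.
- leaf (a joint): Lift of the leaf spring, rad: 0 free, about 0.15 with the carrier under it and pressed fully down, about 0.27 with the carrier under it and released.
- relay: Bystander: small black plug relay 16 x 21 x 24 mm, standing to the right of the jig; origin under its centre.
- terminal_driver: Bystander: small screwdriver 130 mm long, 25 mm thick, lying to the left of the jig, roughly along it; origin under its middle.
- solder_spool: Bystander: solder spool, 54 mm across and 55 mm high, standing beyond the jig's end stop to the right; origin under its centre.
- multimeter: Bystander: yellow multimeter 162 x 80 x 48 mm, lying near the bench's right edge; origin under its centre.
- clamp_bar (a point): Middle of the underside of the dark steel clamp bar that bridges the channel at jig x = 39 to 51, y = +-48, z = 33 to 45 (screw heads to 48). This point is at x = 45, z = 33. With the bed free the carrier's top (z = 38) is 5 mm too high and its nose runs against the bar; pressed down more than 5 mm it passes under.
Things that resemble listed ones, but are neither listed nor needed, are in the scene too. Of the things that look like the carrier, the smaller one is meant.

How it is judged:
By the outcome, as a careful person would: the job done as asked, in the order asked, and still so for the second after the job is handed in, with the robot touching nothing.
It also fails if it takes over 32 s, if anything falls off the work surface, if the arm or the gripper's body presses on something with over 40 N, if the wrist force passes 120 N, or if a joint passes its speed limit or range.

## Robot

A 7-joint arm with a two-finger parallel gripper is mounted at the origin on a cart in front of the work surface, level with it; the furniture and walls round the work are solid. World frame = base frame: x ahead of the robot, y to its left, z up, the work surface at z = 0. Lengths are in m, angles in rad, forces in N, time in s.
With the tool pointing down it reaches from about 0.425 to 0.95 m from the base axis. Payload 4.7 kg.
Tool frame: the origin (TCP) lies at the very end of the fingers, on their centre line; the grasp point (between the pads) lies 19 mm behind it; z points along the fingers, y is the line along which they close (so a half turn about z gives the same grasp; the last joint's range is limited). The gripper opens to 85 mm and grips with 20 to 120 N. Pads are 22 mm wide; open, the fingers measure 114 mm over their backs; the gripper's body (76 mm by 85 mm) begins 54 mm behind the grasp point. The pads swing forward as they close: fully open they stand 13 mm farther back than shut.
Start: joints at [-1.289, 0.469, -0.049, 1.532, 0.024, 1.141, -0.082], TCP at [0.206, 0.643, 0.231] pointing down, gripper open.
Joint ranges: [-2.59, 2.59], [-0.33, 1.99], [-1.39, 1.29], [0.1, 2.45], [-1.04, 4.18], [0.21, 1.99], [-2.66, 2.66]. Speed limits (rad/s): [2.57, 2.57, 3.14, 3.14, 3.14, 3.14, 3.14].

## Interface

Orientations are given as a unit quaternion [w, x, y, z].
In Python, from workcell import sense, vision, env gives the robot as it stands.
- The arm moves only by the tool servo_tool, never from a script. Its argument "series" is a list of rows, each an object of numbers: "tx", "ty", "tz": the shift along the tool's x, y, z in m; "ax", "ay", "az": the turn, a rotation vector about the tool's x, y, z in degrees; "fingers": the opening, from 0 (shut) to 1 (fully open). In form: [{"tx": .., "ty": .., "tz": .., "ax": .., "ay": .., "az": .., "fingers": ..}, ...]. A call has 1 to 8 rows; each row shifts and turns the commanded pose from where the row before left it, along the tool's axes as they then stand; what a row does not reach is not made up. A row lasts 1/10 s, in which the tool goes at most 50 mm and 8.59 degrees, less where a joint would pass 70% of its speed; a pose out of reach is approached as far as the arm can. A call with a gripper value outside its range is refused whole. The fingers move at their own pace and stop on an object; "squeeze" is the grip in N (left out, the last holds). Time passes only in rows, so rows that do not move let the fingers close. It gives the time, the measured TCP pose, the force, the opening and the grip force at its end, in the units of the state.
- sense(): the state, without advancing time (a new reading comes with each control period).
- vision.camera(name): name is "scene" or "top"; returns the picture (384x512x3 uint8, red, green, blue); there is no depth.
- vision.camera_params(name): a dict with "fx", "fy", "cx", "cy" (pixels), "distortion" ([k1, k2, p1, p2, k3] as OpenCV has them; the pictures are not rectified), "R" (3x3) and "t" (3): a world point X has camera coordinates R X + t. Camera axes: x right, y down, z forward; pixel columns grow to the right and rows downward; lengths in m; the calibration is good to about 2 mm. A picture is of the moment at which its call begins. camera_params takes no time and is no camera call.
- env.close_job(): hands the job in; it is judged then, once.
The state is a dict: "time": time; "joints": joint angles; "joint_velocities": joint speeds; "tau": joint torques, N m; "tool_pos": TCP position; "tool_rot": TCP orientation; "wrist_force": force on the tool from outside, world axes, zero at the start; "moment": the same for the moment, N m; "width": finger opening in m; "finger_force": force on a finger pad.
Only numpy, scipy, OpenCV 4.12 (cv2) and the standard library are available. Lean on these libraries where they do the work, as an engineer would, in place of code of your own. Each camera call takes 0.05 s, during which the arm holds its last target. There are 200 camera calls.

## Working session

There is one attempt and no reset: what is moved stays moved. The work goes in short steps, Python scripts to look and compute and a tool call to move; the robot and the scene stay as the last step left them, time stands still between calls to the robot, and variables do not carry over. Pictures are saved under pics/ and viewed, at most 10 in all, crops included, and the job is handed in when it is done.

Besides the shell and the picture viewer there is one more tool, called after "Request:" by a JSON object that holds its "method" and its "body". servo_tool: Moves the arm, as the interface text tells. Its arguments: {"type":"object","properties":{"series":{"type":"array","items":{"type":"object","properties":{"tx":{"type":"number"},"ty":{"type":"number"},"tz":{"type":"number"},"ax":{"type":"number"},"ay":{"type":"number"},"az":{"type":"number"},"fingers":{"type":"number"}}}},"squeeze":{"type":"number"}},"required":["series"]}

```bash
mkdir -p pics; python3 - <<'E'
from workcell import sense, vision, env
import cv2,numpy as np
for n in("scene","top"):
    im=vision.camera(n); np.save(f'pics/{n}.npy',im)
    cv2.imwrite(f'pics/{n}1.png',cv2.cvtColor(im,cv2.COLOR_RGB2BGR))
    p=vision.camera_params(n); print(n,p)
print(sense())
E
```

```text
scene {'fx': 379.82676603452336, 'fy': 379.82676603452336, 'cx': 259.7376668878124, 'cy': 193.74489837361241, 'distortion': array([-0.01501153,  0.        ,  0.        ,  0.        ,  0.        ]), 'R': array([[-0.84198735, -0.53947371, -0.00504209],
       [-0.22493132,  0.35952733, -0.90561912],
       [ 0.49037047, -0.76138572, -0.424062  ]]), 't': array([0.45711392, 0.25045228, 0.49567947])}
top {'fx': 407.4288969657499, 'fy': 407.4288969657499, 'cx': 259.63356052190386, 'cy': 190.3305113746367, 'distortion': array([-0.02256895,  0.        ,  0.        ,  0.        ,  0.        ]), 'R': array([[ 0.02276739, -0.99945897,  0.02373612],
       [-0.98138817, -0.0268715 , -0.19014515],
       [ 0.1906801 , -0.01896524, -0.98146901]]), 't': array([-0.18400145,  0.63994356,  0.9718904 ])}
{'time': 0.1, 'joints': array([-1.28889546,  0.46934492, -0.04857965,  1.53359211,  0.0240667 ,
        1.1410569 , -0.08233025]), 'joint_velocities': array([ 0.00144426, -0.00411076, -0.00012931, -0.00369421,  0.00084638,
        0.00107438,  0.00156672]), 'tau': array([ 7.96023942e-04, -5.11514711e+01, -4.72033687e-02, -2.38393486e+01,
        1.07666996e-02,  4.35800772e-03, -1.44611704e-05]), 'tool_pos': array([0.2062493 , 0.64213844, 0.23036956]), 'tool_rot': array([-1.19086200e-04,  1.54789684e-01,  9.87947027e-01, -9.00779187e-04]), 'wrist_force': array([-0.67996424, -0.25713597,  0.04898294]), 'moment': array([ 0.04525789,  0.05994845, -0.01009145]), 'finger_force': 0.0, 'width': 0.08550166550635736}
```

View pics/top1.png

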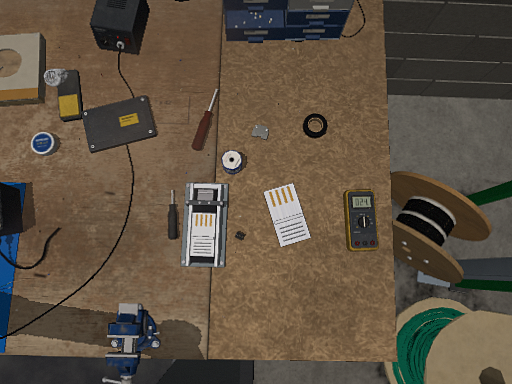

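View pics/scene1.png

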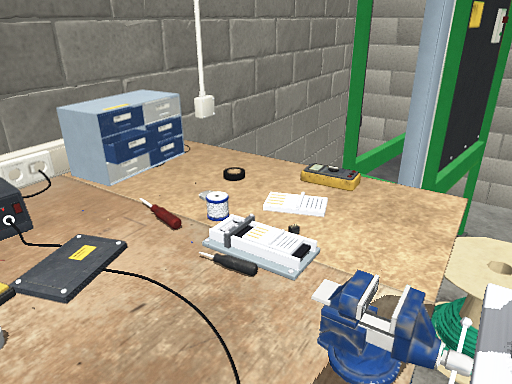

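The top view shows the jig at about (205,225), with its bar near (206,197). The carrier is inside it at about (202,235), and the end stop is at the top. The candidates are the plate in the jig at (202,235) and the larger loose plate at (288,213). I choose the smaller one in the jig. The relay is at (240,236), the small screwdriver at (172,215), the spool at (233,161) and the meter at (361,220). I'll check the choice in a close crop.

```bash
python3 - <<'E'
import cv2,numpy as np
im=np.load('pics/top.npy')[175:275,160:255]
cv2.imwrite('pics/crop1.png',cv2.cvtColor(cv2.resize(im,None,fx=6,fy=6,interpolation=cv2.INTER_CUBIC),cv2.COLOR_RGB2BGR))
E
```

```text
(no output)
```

View pics/crop1.png

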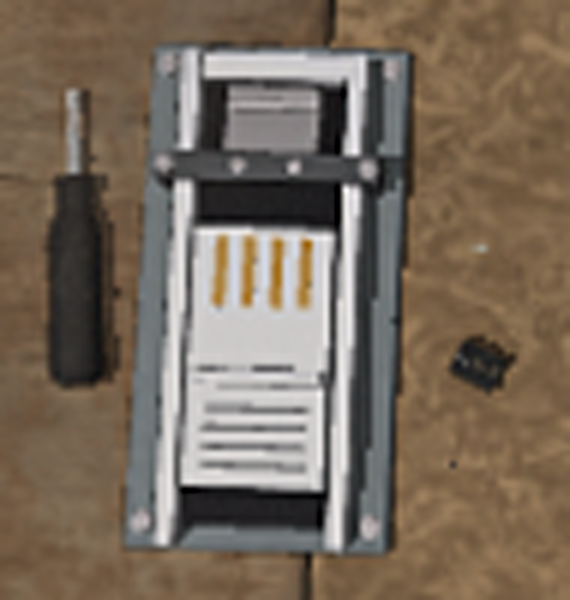

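The crop confirms that the smaller plate is on the bed. Its nose (brass strips) is at about (192.5,213) full-frame and points at the bar, and the rib and grooves are behind it. The larger loose plate is excluded. Next I fit the poses.

```bash
cat > h.py <<'E'
from workcell import sense, vision, env
import cv2,numpy as np
from scipy.optimize import least_squares
from scipy.spatial.transform import Rotation as Ro
def proj(n,X):
    p=vision.camera_params(n); K=np.array([[p['fx'],0,p['cx']],[0,p['fy'],p['cy']],[0,0,1.]])
    return cv2.projectPoints(np.asarray(X,float),cv2.Rodrigues(p['R'])[0],p['t'],K,p['distortion'])[0][:,0]
def W(q,L):
    c,s=np.cos(q[2]),np.sin(q[2]); L=np.asarray(L,float)
    return np.c_[q[0]+c*L[:,0]-s*L[:,1],q[1]+s*L[:,0]+c*L[:,1],L[:,2]]
def fit(n,L,px,q0=(.6,0,0)):
    r=least_squares(lambda q:(proj(n,W(q,L))-px).ravel(),q0); return r.x,r.fun.reshape(-1,2)
def full(c,o=(160,175),k=6): return (np.asarray(c,float)+.5)/k-.5+np.array(o)
E
python3 - <<'E'
from h import *
np.set_printoptions(precision=4,suppress=True)
L=np.array([[105,57,12],[105,-57,12],[-117,57,12],[-117,-57,12],[51,48,45],[51,-48,45],[39,48,45],[39,-48,45]])/1e3
px=full([[153,48],[412,52],[124,547],[390,550],[150,152],[380,156],[148,176],[378,181]])
q,r=fit('top',L[:4],px[:4]); print(q,r)
q2,r2=fit('top',L,px); print(q2,r2)
C=np.array([[55,30,38],[55,-30,38],[-55,30,38],[-55,-30,38]])/1e3
c,rc=fit('top',C,full([[195,228],[335,230],[180,486],[325,490]])); print(c,rc)
d=c[:2]-q2[:2]; print('carrier in jig',Ro.from_euler('z',-q2[2]).apply([*d,0]))
# larger hypothesis check in scene
im=cv2.cvtColor(np.load('pics/scene.npy'),cv2.COLOR_RGB2BGR)
k=5;o=(195,205)
cr=cv2.resize(im[205:280,195:330],None,fx=k,fy=k,interpolation=cv2.INTER_CUBIC)
for Lm,qq,col in((L,q2,(0,0,255)),(C,c,(0,255,0))):
    for p in proj('scene',W(qq,Lm)): cv2.circle(cr,tuple(int(v) for v in (p-o+.5)*k),3,col,-1)
cv2.imwrite('pics/crop2.png',cr)
s=sense();R=Ro.from_quat(np.roll(s['tool_rot'],-1)).as_matrix();print(R)
E
```

```text
[ 0.5675 -0.0266  0.0006] [[ 0.1206 -0.91  ]
 [-0.3581 -0.4445]
 [ 0.0926  0.3506]
 [ 0.1403  0.9087]]
[ 0.5676 -0.0259  0.0034] [[-0.2337 -0.9067]
 [-0.7072 -0.5577]
 [-0.0339  0.3608]
 [ 0.0189  0.7932]
 [ 0.6259 -0.3103]
 [-0.2875 -0.109 ]
 [ 0.7067  0.3072]
 [-0.1252  0.3381]]
[ 0.5318 -0.0261  0.0013] [[-0.0354 -0.1746]
 [-0.0021  0.0717]
 [ 0.1856  0.1044]
 [-0.1488 -0.0037]]
carrier in jig [-0.0358 -0.0001  0.    ]
[[-0.9521  0.3058 -0.0005]
 [ 0.3058  0.9521 -0.0017]
 [-0.     -0.0018 -1.    ]]
```

View pics/crop2.png

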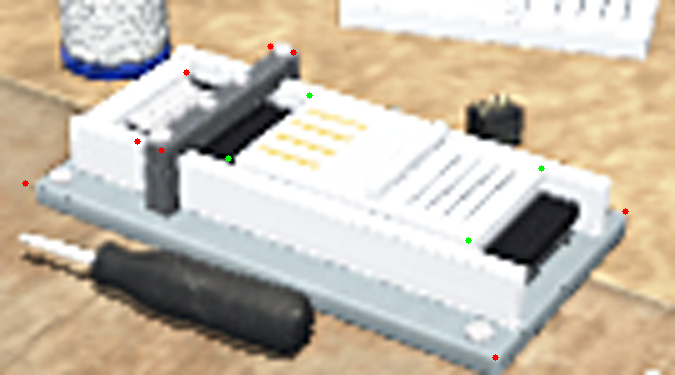

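Request:
{"method": "servo_tool", "body": {"series": [{"az":-8,"fingers":0},{"az":-8,"fingers":0},{"az":-2,"fingers":0},{"tx":-0.035,"ty":-0.02},{"tx":-0.035,"ty":-0.02},{"tx":-0.035,"ty":-0.03},{"tx":-0.035,"ty":-0.03},{"tx":-0.035,"ty":-0.03}], "squeeze": 40}}

```text
schema error: expected keys tx, ty, tz, ax, ay, az, fingers
```

Request:
{"method": "servo_tool", "body": {"series": [{"tx":-0.03,"ty":-0.03},{"tx":-0.03,"ty":-0.03},{"tx":-0.03,"ty":-0.03},{"ty":-0.04},{"ty":-0.04},{"ty":-0.04},{"ty":-0.04},{"ty":-0.04}]}}

```text
schema error: expected keys tx, ty, tz, ax, ay, az, fingers
```

All seven keys are required in every row.

Request:
{"method": "servo_tool", "body": {"series": [{"tx":0,"ty":0,"tz":0,"ax":0,"ay":0,"az":-8,"fingers":0},{"tx":0,"ty":0,"tz":0,"ax":0,"ay":0,"az":-8,"fingers":0},{"tx":0,"ty":0,"tz":0,"ax":0,"ay":0,"az":-2,"fingers":0},{"tx":-0.035,"ty":-0.02,"tz":0,"ax":0,"ay":0,"az":0,"fingers":0},{"tx":-0.035,"ty":-0.02,"tz":0,"ax":0,"ay":0,"az":0,"fingers":0},{"tx":-0.035,"ty":-0.03,"tz":0,"ax":0,"ay":0,"az":0,"fingers":0},{"tx":-0.035,"ty":-0.03,"tz":0,"ax":0,"ay":0,"az":0,"fingers":0},{"tx":-0.035,"ty":-0.03,"tz":0,"ax":0,"ay":0,"az":0,"fingers":0}], "squeeze": 40}}

```text
time: 0.9
tool_pos: [0.3829, 0.5117, 0.2308]
tool_rot: [-0.0, -0.002, 1.0, -0.0]
wrist_force: [0.6, 1.3, 1.0]
width: 0.0001
finger_force: 0.0
```

Request:
{"method": "servo_tool", "body": {"series": [{"tx":-0.03,"ty":-0.04,"tz":0,"ax":0,"ay":0,"az":0,"fingers":0},{"tx":-0.03,"ty":-0.04,"tz":0,"ax":0,"ay":0,"az":0,"fingers":0},{"tx":-0.03,"ty":-0.04,"tz":0,"ax":0,"ay":0,"az":0,"fingers":0},{"tx":-0.02,"ty":-0.04,"tz":0,"ax":0,"ay":0,"az":0,"fingers":0},{"tx":0,"ty":-0.04,"tz":0,"ax":0,"ay":0,"az":0,"fingers":0},{"tx":0,"ty":-0.04,"tz":0,"ax":0,"ay":0,"az":0,"fingers":0},{"tx":0,"ty":-0.04,"tz":0,"ax":0,"ay":0,"az":0,"fingers":0},{"tx":0,"ty":-0.04,"tz":0,"ax":0,"ay":0,"az":0,"fingers":0}]}}

```text
time: 1.7
tool_pos: [0.4925, 0.1918, 0.2309]
tool_rot: [-0.0, -0.002, 1.0, -0.0]
wrist_force: [0.9, -0.7, 0.1]
width: 0.0003
finger_force: 0.0
```

Request:
{"method": "servo_tool", "body": {"series": [{"tx":0,"ty":-0.04,"tz":0,"ax":0,"ay":0,"az":0,"fingers":0},{"tx":0,"ty":-0.04,"tz":0,"ax":0,"ay":0,"az":0,"fingers":0},{"tx":0,"ty":-0.04,"tz":0,"ax":0,"ay":0,"az":0,"fingers":0},{"tx":0,"ty":-0.04,"tz":0,"ax":0,"ay":0,"az":0,"fingers":0},{"tx":0,"ty":-0.03,"tz":0.03,"ax":0,"ay":0,"az":0,"fingers":0},{"tx":0,"ty":-0.01,"tz":0.04,"ax":0,"ay":0,"az":0,"fingers":0},{"tx":0,"ty":0,"tz":0.04,"ax":0,"ay":0,"az":0,"fingers":0},{"tx":0,"ty":0,"tz":0,"ax":0,"ay":0,"az":0,"fingers":0}]}}

```text
time: 2.5
tool_pos: [0.4892, -0.007, 0.1169]
tool_rot: [-0.006, -0.001, 1.0, -0.001]
wrist_force: [-0.7, -1.1, -0.4]
width: -0.0003
finger_force: 0.0
```

Request:
{"method": "servo_tool", "body": {"series": [{"tx":-0.01,"ty":-0.019,"tz":0,"ax":0,"ay":0,"az":0,"fingers":0},{"tx":0,"ty":0,"tz":0.03,"ax":0,"ay":0,"az":0,"fingers":0},{"tx":0,"ty":0,"tz":0.025,"ax":0,"ay":0,"az":0,"fingers":0},{"tx":0,"ty":0,"tz":0,"ax":0,"ay":0,"az":0,"fingers":0},{"tx":0,"ty":0,"tz":0,"ax":0,"ay":0,"az":0,"fingers":0}]}}

```text
time: 3.0
tool_pos: [0.5045, -0.0249, 0.0676]
tool_rot: [0.001, -0.002, 1.0, 0.0]
wrist_force: [0.2, 0.3, 1.1]
width: -0.0002
finger_force: 0.0
```

```bash
python3 - <<'E'
from h import *
s=sense(); print(s['tool_pos'],s['tool_rot'],s['wrist_force'])
a=cv2.resize(vision.camera('top')[175:275,160:255],None,fx=4,fy=4,interpolation=cv2.INTER_CUBIC)
b=cv2.resize(vision.camera('scene')[170:280,230:330],None,fx=4,fy=4,interpolation=cv2.INTER_CUBIC)
o=np.zeros((440,780,3),np.uint8);o[:400,:380]=a;o[:,380:]=b
cv2.imwrite('pics/c3.png',o[...,::-1])
E
```

```text
[ 0.50452624 -0.0248732   0.06757891] [ 6.22459653e-04 -2.02837821e-03  9.99997735e-01  1.65068092e-04] [0.22240199 0.27018497 1.13650107]
```

View pics/c3.png

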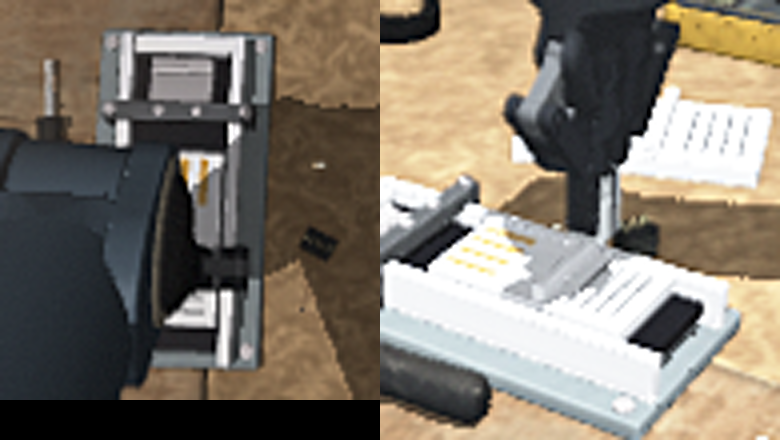

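```bash
python3 - <<'E'
from h import *
for z in(.0676,.14): 
  P=[[.5045,-.0249,z]]
  print((proj('top',P)-[160,175])*4,(proj('scene',P)-[230,170])*4+[380,0])
p=vision.camera_params('top');print(-p['R'].T@p['t'])
E
```

```text
[[161.28954311 276.83533161]] [[593.03698321 233.34865947]]
[[146.19895872 269.20102719]] [[596.3705513   97.65090114]]
[ 0.44690211 -0.14827352  1.07992995]
```

The tip at (593,233) matches its projection and is centred over the landing. I'll shift back 4 mm and descend, reading the force as it goes.

Request:
{"method": "servo_tool", "body": {"series": [{"tx":0.004,"ty":-0.001,"tz":0.015,"ax":0,"ay":0,"az":0,"fingers":0},{"tx":0,"ty":0,"tz":0.005,"ax":0,"ay":0,"az":0,"fingers":0},{"tx":0,"ty":0,"tz":0,"ax":0,"ay":0,"az":0,"fingers":0},{"tx":0,"ty":0,"tz":0,"ax":0,"ay":0,"az":0,"fingers":0}]}}

```text
time: 3.5
tool_pos: [0.5003, -0.0262, 0.047]
tool_rot: [0.001, -0.002, 1.0, 0.0]
wrist_force: [0.4, 0.1, -0.1]
width: 0.0003
finger_force: 0.0
```

Request:
{"method": "servo_tool", "body": {"series": [{"tx":0,"ty":0,"tz":0.005,"ax":0,"ay":0,"az":0,"fingers":0},{"tx":0,"ty":0,"tz":0.004,"ax":0,"ay":0,"az":0,"fingers":0},{"tx":0,"ty":0,"tz":0.003,"ax":0,"ay":0,"az":0,"fingers":0},{"tx":0,"ty":0,"tz":0,"ax":0,"ay":0,"az":0,"fingers":0},{"tx":0,"ty":0,"tz":0,"ax":0,"ay":0,"az":0,"fingers":0}]}}

```text
time: 4.0
tool_pos: [0.5001, -0.0263, 0.0348]
tool_rot: [0.0, -0.002, 1.0, 0.0]
wrist_force: [-1.5, 0.2, 7.2]
width: -0.0
finger_force: 3.9
```

Contact at the expected height, and the bed is yielding at 7 N.

Request:
{"method": "servo_tool", "body": {"series": [{"tx":0,"ty":0,"tz":0.003,"ax":0,"ay":0,"az":0,"fingers":0},{"tx":0,"ty":0,"tz":0.003,"ax":0,"ay":0,"az":0,"fingers":0},{"tx":0,"ty":0,"tz":0,"ax":0,"ay":0,"az":0,"fingers":0},{"tx":0,"ty":0,"tz":0,"ax":0,"ay":0,"az":0,"fingers":0}]}}

```text
time: 4.4
tool_pos: [0.5002, -0.0263, 0.03]
tool_rot: [0.0, -0.002, 1.0, 0.0]
wrist_force: [-4.7, 0.8, 18.3]
width: 0.0003
finger_force: 9.1
```

Request:
{"method": "servo_tool", "body": {"series": [{"tx":0,"ty":0,"tz":0.001,"ax":0,"ay":0,"az":0,"fingers":0},{"tx":0,"ty":0,"tz":0,"ax":0,"ay":0,"az":0,"fingers":0},{"tx":0,"ty":0,"tz":0,"ax":0,"ay":0,"az":0,"fingers":0}]}}

```text
time: 4.7
tool_pos: [0.5002, -0.0262, 0.0298]
tool_rot: [0.0, -0.002, 1.0, 0.0]
wrist_force: [-6.8, 1.0, 26.2]
width: 0.0001
finger_force: 13.6
```

Request:
{"method": "servo_tool", "body": {"series": [{"tx":-0.003,"ty":0,"tz":0,"ax":0,"ay":0,"az":0,"fingers":0},{"tx":-0.004,"ty":0,"tz":0,"ax":0,"ay":0,"az":0,"fingers":0},{"tx":-0.004,"ty":0,"tz":0,"ax":0,"ay":0,"az":0,"fingers":0},{"tx":-0.004,"ty":0,"tz":0,"ax":0,"ay":0,"az":0,"fingers":0},{"tx":0,"ty":0,"tz":0,"ax":0,"ay":0,"az":0,"fingers":0}]}}

```text
time: 5.2
tool_pos: [0.5139, -0.0264, 0.0299]
tool_rot: [-0.001, -0.001, 1.0, 0.0]
wrist_force: [-9.7, -0.1, 30.6]
width: -0.0001
finger_force: 15.1
```

```bash
python3 - <<'E'
from h import *
s=sense(); print(s['tool_pos'],s['tool_rot'],s['wrist_force'])
a=cv2.resize(vision.camera('top')[175:275,160:255],None,fx=4,fy=4,interpolation=cv2.INTER_CUBIC)
b=cv2.resize(vision.camera('scene')[190:280,230:330],None,fx=4,fy=4,interpolation=cv2.INTER_CUBIC)
o=np.zeros((400,780,3),np.uint8);o[:400,:380]=a;o[:360,380:]=b
cv2.imwrite('pics/c4.png',o[...,::-1])
E
```

```text
[ 0.51386442 -0.02640772  0.02986519] [-1.25025457e-03 -1.39667371e-03  9.99998136e-01  4.62074191e-04] [-9.6852127  -0.08909597 30.57989708]
```

View pics/c4.png

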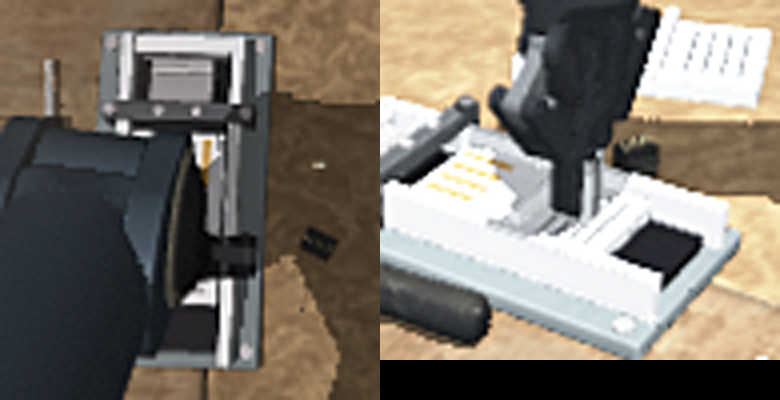

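The carrier is following: the nose moved up from row 152 to about row 137 in the left panel, and the bed gap behind the tail grew. I'll continue.

Request:
{"method": "servo_tool", "body": {"series": [{"tx":-0.004,"ty":0,"tz":0,"ax":0,"ay":0,"az":0,"fingers":0},{"tx":-0.004,"ty":0,"tz":0,"ax":0,"ay":0,"az":0,"fingers":0},{"tx":-0.004,"ty":0,"tz":0,"ax":0,"ay":0,"az":0,"fingers":0},{"tx":-0.004,"ty":0,"tz":0,"ax":0,"ay":0,"az":0,"fingers":0},{"tx":-0.004,"ty":0,"tz":0,"ax":0,"ay":0,"az":0,"fingers":0},{"tx":0,"ty":0,"tz":0,"ax":0,"ay":0,"az":0,"fingers":0}]}}

```text
time: 5.9
tool_pos: [0.5342, -0.0265, 0.0299]
tool_rot: [-0.001, -0.001, 1.0, 0.0]
wrist_force: [-8.8, -0.7, 27.5]
width: 0.0001
finger_force: 13.9
```

Request:
{"method": "servo_tool", "body": {"series": [{"tx":-0.004,"ty":0,"tz":0,"ax":0,"ay":0,"az":0,"fingers":0},{"tx":-0.004,"ty":0,"tz":0,"ax":0,"ay":0,"az":0,"fingers":0},{"tx":-0.004,"ty":0,"tz":0,"ax":0,"ay":0,"az":0,"fingers":0},{"tx":-0.004,"ty":0,"tz":0,"ax":0,"ay":0,"az":0,"fingers":0},{"tx":0,"ty":0,"tz":0,"ax":0,"ay":0,"az":0,"fingers":0}]}}

```text
time: 6.4
tool_pos: [0.5485, -0.0264, 0.0299]
tool_rot: [-0.003, -0.001, 1.0, 0.0]
wrist_force: [-12.6, 0.8, 30.1]
width: 0.0001
finger_force: 15.4
```

Request:
{"method": "servo_tool", "body": {"series": [{"tx":-0.004,"ty":0,"tz":0,"ax":0,"ay":0,"az":0,"fingers":0},{"tx":-0.004,"ty":0,"tz":0,"ax":0,"ay":0,"az":0,"fingers":0},{"tx":-0.003,"ty":0,"tz":0,"ax":0,"ay":0,"az":0,"fingers":0},{"tx":0,"ty":0,"tz":0,"ax":0,"ay":0,"az":0,"fingers":0}]}}

```text
time: 6.8
tool_pos: [0.5593, -0.0265, 0.0299]
tool_rot: [-0.003, -0.001, 1.0, 0.0]
wrist_force: [-12.6, -0.1, 30.0]
width: -0.0001
finger_force: 15.1
```

Request:
{"method": "servo_tool", "body": {"series": [{"tx":-0.003,"ty":0,"tz":0,"ax":0,"ay":0,"az":0,"fingers":0},{"tx":-0.003,"ty":0,"tz":0,"ax":0,"ay":0,"az":0,"fingers":0},{"tx":0,"ty":0,"tz":0,"ax":0,"ay":0,"az":0,"fingers":0}]}}

```text
time: 7.1
tool_pos: [0.5655, -0.0265, 0.0299]
tool_rot: [-0.003, -0.001, 1.0, 0.0]
wrist_force: [-11.7, -0.5, 28.6]
width: -0.0001
finger_force: 14.6
```

```bash
python3 - <<'E'
from h import *
s=sense(); print(s['tool_pos'],s['tool_rot'],s['wrist_force'])
a=cv2.resize(vision.camera('top')[175:275,160:255],None,fx=4,fy=4,interpolation=cv2.INTER_CUBIC)
b=cv2.resize(vision.camera('scene')[190:280,230:330],None,fx=4,fy=4,interpolation=cv2.INTER_CUBIC)
o=np.zeros((400,780,3),np.uint8);o[:400,:380]=a;o[:360,380:]=b
cv2.imwrite('pics/c5.png',o[...,::-1])
E
```

```text
[ 0.56552484 -0.02646072  0.02992275] [-2.63174854e-03 -1.29739559e-03  9.99995619e-01  3.91415331e-04] [-11.69341775  -0.47928503  28.58794283]
```

View pics/c5.png

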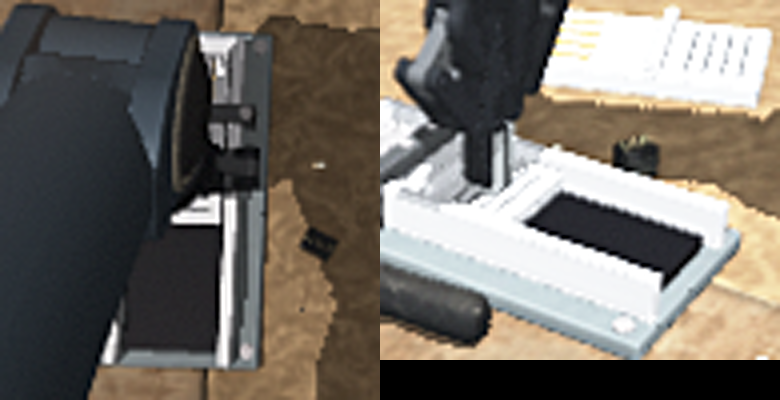

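The carrier is well under the bar, with its tail edge at about row 222 in the left panel. I'll push on in small steps until the force jumps.

Request:
{"method": "servo_tool", "body": {"series": [{"tx":-0.002,"ty":0,"tz":0,"ax":0,"ay":0,"az":0,"fingers":0},{"tx":0,"ty":0,"tz":0,"ax":0,"ay":0,"az":0,"fingers":0}]}}

```text
time: 7.4
tool_pos: [0.5657, -0.0265, 0.0299]
tool_rot: [-0.005, -0.001, 1.0, 0.0]
wrist_force: [-15.6, -0.3, 34.1]
width: -0.0001
finger_force: 16.6
```

Request:
{"method": "servo_tool", "body": {"series": [{"tx":-0.002,"ty":0,"tz":0,"ax":0,"ay":0,"az":0,"fingers":0},{"tx":0,"ty":0,"tz":0,"ax":0,"ay":0,"az":0,"fingers":0}]}}

```text
time: 7.6
tool_pos: [0.5658, -0.0265, 0.0299]
tool_rot: [-0.007, -0.001, 1.0, 0.001]
wrist_force: [-20.1, -0.7, 37.6]
width: 0.0
finger_force: 18.8
```

```bash
python3 - <<'E'
from h import *
for x in (.536,.54,.5426,.546): print(x,(proj('top',[[x,-.05,.030],[x,-.05,.02]])-[160,175])*4)
E
```

```text
0.536 [[209.86611866 231.99094246]
 [211.25419947 233.33842305]]
0.54 [[210.14188798 225.75890085]
 [211.52640369 227.16336633]]
0.5426 [[210.32099496 221.71276189]
 [211.70319633 223.15418012]]
0.546 [[210.55504153 216.42722716]
 [211.93422001 217.91686435]]
```

It stopped hard at 0.5657, the predicted home position, and the tail row agrees with the projection. I'll relax the push slightly and lift straight off.

Request:
{"method": "servo_tool", "body": {"series": [{"tx":0.002,"ty":0,"tz":0,"ax":0,"ay":0,"az":0,"fingers":0},{"tx":0,"ty":0,"tz":-0.002,"ax":0,"ay":0,"az":0,"fingers":0},{"tx":0,"ty":0,"tz":-0.003,"ax":0,"ay":0,"az":0,"fingers":0},{"tx":0,"ty":0,"tz":-0.004,"ax":0,"ay":0,"az":0,"fingers":0},{"tx":0,"ty":0,"tz":-0.005,"ax":0,"ay":0,"az":0,"fingers":0},{"tx":0,"ty":0,"tz":-0.01,"ax":0,"ay":0,"az":0,"fingers":0},{"tx":0,"ty":0,"tz":-0.02,"ax":0,"ay":0,"az":0,"fingers":0},{"tx":0,"ty":0,"tz":-0.04,"ax":0,"ay":0,"az":0,"fingers":0}]}}

```text
time: 8.4
tool_pos: [0.5678, -0.0259, 0.11]
tool_rot: [-0.003, -0.002, 1.0, -0.0]
wrist_force: [-0.3, -0.6, -0.3]
width: -0.0002
finger_force: 0.0
```

Request:
{"method": "servo_tool", "body": {"series": [{"tx":0,"ty":0,"tz":-0.04,"ax":0,"ay":0,"az":0,"fingers":0},{"tx":0,"ty":0.03,"tz":-0.03,"ax":0,"ay":0,"az":0,"fingers":0},{"tx":0,"ty":0.04,"tz":0,"ax":0,"ay":0,"az":0,"fingers":0},{"tx":0,"ty":0.04,"tz":0,"ax":0,"ay":0,"az":0,"fingers":0},{"tx":0,"ty":0.04,"tz":0,"ax":0,"ay":0,"az":0,"fingers":0},{"tx":0,"ty":0.04,"tz":0,"ax":0,"ay":0,"az":0,"fingers":0},{"tx":0,"ty":0.04,"tz":0,"ax":0,"ay":0,"az":0,"fingers":0},{"tx":0,"ty":0,"tz":0,"ax":0,"ay":0,"az":0,"fingers":0}]}}

```text
time: 9.2
tool_pos: [0.5677, 0.2122, 0.1817]
tool_rot: [0.0, -0.007, 1.0, 0.002]
wrist_force: [0.1, -0.4, -0.2]
width: 0.0
finger_force: 0.0
```

```bash
python3 - <<'E'
from h import *
s=sense(); print(s['tool_pos'],s['wrist_force'])
a=cv2.resize(vision.camera('top')[175:275,160:255],None,fx=4,fy=4,interpolation=cv2.INTER_CUBIC)
b=cv2.resize(vision.camera('scene')[190:280,195:295],None,fx=4,fy=4,interpolation=cv2.INTER_CUBIC)
o=np.zeros((400,780,3),np.uint8);o[:400,:380]=a;o[:360,380:]=b
cv2.imwrite('pics/c6.png',o[...,::-1])
for z in(.033,.023):print((proj('top',[[.5426,y,z] for y in(.004,-.056)])-[160,175])*4)
E
```

```text
[0.56767498 0.21220072 0.1817072 ] [ 0.05529737 -0.37278193 -0.22164375]
[[125.50925376 219.11423864]
 [219.27268216 221.51376198]]
[[127.68594036 220.58525762]
 [220.57530305 222.96091402]]
```

View pics/c6.png

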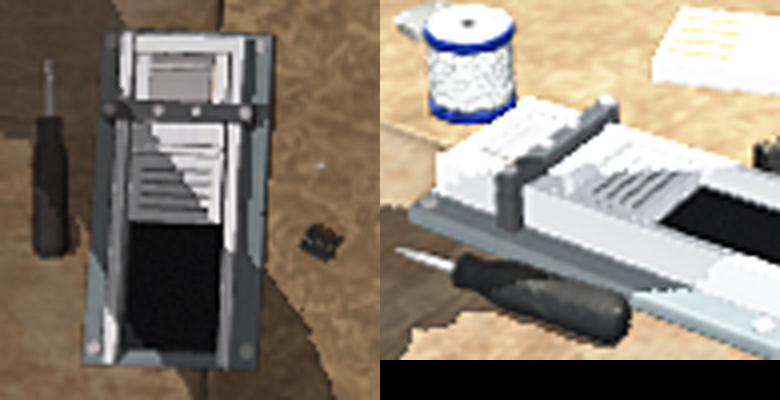

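```bash
python3 - <<'E'
from h import *
g=vision.camera('top').astype(float).mean(2)
print('tail rows',range(225,236),g[225:236,200:210].mean(1).round())
print('nose L',g[182:200,194].round(),'R',g[182:200,215].round())
print('tail pred row',proj('top',[[.5426,-.03,.033],[.5426,-.03,.023]]),'stop row',proj('top',[[.6526,-.001,.034],[.6526,-.053,.034]]))
E
```

```text
tail rows range(225, 236) [118.  95.  73. 120. 117. 100.   3.  13.  15.  15.  15.]
nose L [ 65. 100. 208. 203. 203. 196. 125. 155. 164. 203. 200. 201. 203. 204.
 207. 208. 205. 160.] R [107.  88. 165. 215. 212. 208. 171. 222. 220. 218. 216. 217. 217. 216.
 218. 219. 222. 216.]
tail pred row [[204.66368463 230.11933464]
 [205.08399433 230.4836995 ]] stop row [[195.53085621 187.66874033]
 [215.46797053 188.20536407]]
```

The tail edge is at row 230.5, where 230.1–230.5 was predicted, and there is only a hairline joint at the stop (row 188). The carrier is home, so I'm handing in.

```bash
python3 -c "
from workcell import env
print(env.close_job())"
```

```text
the job is handed in; nothing more can be done
None
```

The carrier was pressed down and slid under the clamp bar and leaf spring until it stopped hard against the end stop, then released. The last pictures show it still home, with the bystanders in view (relay, small screwdriver, spool) apparently unmoved. The job was handed in at about 9.4 s, with a peak reading of about 38 N downward at the wrist.

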